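Find the pitch leaf that meshes with the spindle

ROBOT

A 6-joint arm with a two-finger parallel gripper is mounted at the origin on a cart in front of the work surface, level with it; the furniture and walls round the work are solid. World frame = base frame: x ahead of the robot, y to its left, z up, the work surface at z = 0. Lengths are in mm, angles in rad, forces in N, time in s.
With the tool pointing down it reaches from about 250 to 800 mm from the base axis. Payload 8.5 kg.
Tool frame: the origin (TCP) lies between the finger pads; the fingertips stand 17 mm ahead of it and the grasp point (between the pads) lies 2 mm behind it; z points along the fingers, y is the direction in which the jaws open and shut (so a half turn about z gives the same grasp; the last joint's range is limited). The gripper opens to 85 mm and grips with 20 to 120 N. Pads are 22 mm wide; open, the fingers measure 114 mm over their backs; the gripper's body (76 mm by 85 mm) begins 54 mm behind the grasp point. The pads swing forward as they close: fully open they stand 13 mm farther back than shut.
Start: joints at [-1.322, 0.238, -0.013, 1.319, 0, 1.571], TCP at [129.264, -508.794, 248.276] pointing down, gripper open.
Joint ranges: [-2.66, 2.66], [-1.03, 1.9], [-1.14, 1.46], [-1.82, 2.27], [-1.45, 1.34], [-3.14, 3.14]. Speed limits (rad/s): [2.22, 2.22, 2.79, 3.14, 3.14, 3.14].

INTERFACE

Orientations are given as a unit quaternion [x, y, z, w].
In Python, from workcell import status, cams, job, regions_of, pinpoint gives the robot as it stands.
- The arm moves only by the tool move_arm, never from a script. Its argument "moves" is a list of rows, each a list of 7 numbers: the shift along the tool's x, y, z in mm, then the turn, a rotation vector about the tool's x, y, z in degrees, then the closure, from 0 (fully open) to 1 (shut). A call has 1 to 10 rows; each row is the pose to reach, as a shift and turn from the pose commanded when the call began, along the tool's axes at that moment; what a row does not reach only later rows make up. A row lasts 1/12 s, in which the tool goes at most 41.7 mm and 7.16 degrees, less where a joint would pass 70% of its speed; a pose out of reach is approached as far as the arm can. A call with a gripper value outside its range is refused whole. The fingers move at their own pace and stop on an object; "squeeze" is the grip in N (left out, the last holds). Time passes only in rows, so rows that repeat a pose let the fingers close. It gives the time, the measured TCP pose, the force and the opening at its end, in the units of the state.
- status.state(): the state, without advancing time (a new reading comes with each control period).
- cams.capture(name): name is "side" or "top" or "wrist"; returns (picture, depth): 420x560x3 uint8, red, green, blue; 420x560 float32, mm along the optical axis (not along the pixel's ray), 0 where there is no reading.
- cams.camera_model(name): a dict with "intrinsics" (3x3 intrinsics, pixels), "rvec" (rotation vector, rad) and "tvec" (3), from world to camera coordinates, as OpenCV has them; the wrist camera has in their place "T_tool_cam" (4x4, takes a point from camera to tool coordinates, whose origin is the TCP and whose axes are the flange's). Camera axes: x right, y down, z forward; pixel columns grow to the right and rows downward; lengths in mm; the calibration is good to about 2 mm. A picture is of the moment at which its call begins: read the wrist's pose just before it. camera_model takes no time and is no camera call.
- job.sign_off(): hands the job in, once; it reports no verdict.
Trained networks look in the newest picture that a camera, given by its name, has taken for a name from the list of things; names that differ only in an ending like _2 or _b are one class to them, and where a whole thing is asked for, a point or a joint stands for the part that bears it (a point fixed in the world has none). Each returns a list of dicts, best first, with "confidence" (0 to 1); they miss things now and then, are a little off and sometimes report something else, mostly with a low value. They report only what shows in the picture. A call takes as long as a camera call.
- regions_of(target, camera): "mask" (420x560 bool, what is visible of it).
- pinpoint(target, camera): "xyz" ([x, y, z] in mm, in the coordinates of the camera as it stood for that picture, good to about 4 mm: a listed point, or the origin of a listed thing).
The state is a dict: "time": time; "q": joint angles; "qd": joint speeds; "effort": joint torques, N m; "eef_pos": TCP position; "eef_rot": TCP orientation; "ft_force": force on the tool from outside, world axes, zero at the start; "torque": the same for the moment, N m; "gripper_width": finger opening in mm.
Only numpy, scipy, OpenCV 4.12 (cv2) and the standard library are available. Lean on these libraries where they do the work, as an engineer would, in place of code of your own. Each camera call takes 0.05 s, during which the arm holds its last target.

TASK

The spindle in the front place of the tray needs its thread pitch identified: try the comb leaves from the wooden stand on it one by one, set down between the slotted guides, pressed lightly and slid along the thread by feel, to find the one whose teeth sink fully home. Leave that leaf standing in the guides, fully meshed with the thread, and have the other two standing in slots of the wooden stand. Never lean on the tray: a light finger pressure (5 to 10 N) is enough, and more than about 25 N bruises the thread; leave the dropper bottles and the cup on the desks alone.

Things in the scene. Friction and masses are not known exactly. Their poses are not given: they have to be found in the camera images.
- tray: fixed aluminium spindle tray on the left desk, base 156 x 164 x 10 mm; origin on the desk under the middle of its front (gauging) place; x runs along the spindles, +y to two storage places behind (56 and 112 mm). In each place a loose oiled steel spindle, 112 x 40 mm, 0.9 kg, lies in two rubber V notches that keep it from shifting; pitches 8, 9 and 10 mm, in no known order
- seat (a point): middle of the front spindle's crown, 64 mm above the desk, axes as the tray's. Thread from x = -40 to 40 mm (+-4), crests flat; tapered grooves 4.8 mm deep, sides 15 degrees from vertical, at unknown places along x. A matching leaf sinks until its straight edge lies on the crests (grip point 111 mm above the desk), with 0.4 mm end play; others stay 3.5 to 4.2 mm proud anywhere
- guide_left (a point): middle of the slot mouth of one grey guide of the front place, tray x = -66 mm, y = 0, 94 mm above the desk. The guide is 10 mm thick along x; its vertical slot lies in the plane y = 0, is 9 mm wide (22 mm at the mouth) and 40 mm deep. The leaf's two ends go into the two guides' slots, which hold it upright on the spindle's crown and let it slide along x
- guide_right (a point): the same on the other guide, at tray x = +66 mm
- stand: fixed light wooden gauge stand on the right desk, 176 x 140 x 40 mm, origin on the desk under its middle; three slots along its x at y = -48, 0 and 48 mm, each 162 mm long, 9 mm wide (15 mm at the top), floors 12 mm above the desk. A leaf stands in a slot on its tooth tips, teeth hidden, its grip point 63 mm above the desk
- leaf_a_grip (a point): middle of the black grip (40 x 12 x 30 mm along x, y, z) on top of a steel pitch-comb leaf: plate 150 mm long (x), 6 mm thick (y), 36 mm high, with six to eight teeth 4.2 mm long pointing down (-z) from the middle of its straight lower edge, which is 47 mm below this point. About 0.16 kg. The three leaves look alike and have teeth 8, 9 or 10 mm apart, in no known order
- leaf_b_grip (a point): middle of the grip of the second leaf, like leaf_a but of another tooth spacing
- leaf_c_grip (a point): middle of the grip of the third leaf, like leaf_a but of another tooth spacing
- dropper_1: small amber dropper bottle, 34 mm wide, 102 mm high, origin at the middle of its foot; it stands left of the tray and is to be left alone
- dropper_2: a second such dropper bottle beside the first, to be left alone
- cup: clear open specimen cup, 67 mm wide, 68 mm high, origin at the middle of its foot, in front of the stand; to be left alone

How it is judged:
By the outcome, as a careful person would: the job done as asked, in the order asked, and still so for the second after the job is handed in, with the robot touching nothing.
It also fails if it takes over 72 s, if anything falls off the work surface, if the arm or the gripper's body presses on something with over 40 N, if the wrist force passes 120 N, or if a joint passes its speed limit or range.

## Working session

There is one attempt and no reset: what is moved stays moved. The work goes in short steps, Python scripts to look and compute and a tool call to move; the robot and the scene stay as the last step left them, time stands still between calls to the robot, and variables do not carry over. Pictures are saved under pics/ and viewed, and the job is handed in when it is done.

Besides the shell and the picture viewer there is one more tool, called as name([rows], argument=value, ...), one row to a line, values as JSON. move_arm: Moves the arm, as the interface text tells. Its arguments: {"type":"object","properties":{"moves":{"type":"array"},"squeeze":{"type":"number"}},"required":["moves"]}

```bash
ls; mkdir -p pics
cat > h.py <<'E'
import numpy as np, cv2
from scipy.spatial.transform import Rotation as R
from workcell import status, cams, job, regions_of, pinpoint
def Tc(name, st=None):
    m=cams.camera_model(name)
    T=np.eye(4)
    if 'T_tool_cam' in m:
        st=st or status.state()
        W=np.eye(4); W[:3,:3]=R.from_quat(st['eef_rot']).as_matrix(); W[:3,3]=st['eef_pos']
        return W@np.array(m['T_tool_cam'])
    r=cv2.Rodrigues(np.array(m['rvec'],float))[0]
    T[:3,:3]=r; T[:3,3]=np.array(m['tvec']).ravel()
    return np.linalg.inv(T)
def K(name): return np.array(cams.camera_model(name)['intrinsics'])
def tow(T,p): return (T[:3,:3]@np.asarray(p).T).T+T[:3,3]
def cloud(name,depth,T):
    k=K(name); v,u=np.mgrid[0:420,0:560]
    P=np.stack([(u-k[0,2])/k[0,0]*depth,(v-k[1,2])/k[1,1]*depth,depth],-1)
    return P@T[:3,:3].T+T[:3,3]
def save(n,im): cv2.imwrite('pics/'+n+'.png',im[...,::-1])
E
python3 - <<'E'
from h import *
s=status.state(); print(s)
for n in ['top','side']:
    p,d=cams.capture(n); save(n+'0',p); np.save(n+'d.npy',d); np.save(n+'p.npy',p)
    T=Tc(n); print(n,T.round(2).tolist(),K(n).tolist())
    for t in ['tray','seat','guide_left','guide_right','stand','leaf_a_grip','dropper_1','cup']:
        for r in pinpoint(t,n)[:5]: print(t,round(r['confidence'],2),tow(T,r['xyz']).round(0))
print(status.state()['time'])
E
```

```text
pics
{'time': 0.0, 'q': array([-1.32198308e+00,  2.38785879e-01, -1.42922963e-02,  1.31921439e+00,
        1.53431159e-05,  1.57080584e+00]), 'qd': array([-0.00158906,  0.00143021, -0.00061338,  0.00166184, -0.0006301 ,
       -0.00101654]), 'effort': array([ 3.09916504e-03, -5.38777256e+01,  3.46436369e+01,  1.82641443e-02,
        3.14863399e-06,  2.46824317e-05]), 'eef_pos': array([ 129.18504347, -508.42798076,  247.6601364 ]), 'eef_rot': array([ 9.92271785e-01,  1.24081206e-01, -8.52222204e-05, -7.43287718e-04]), 'ft_force': array([-0.36331216, -0.43273161, -0.39135697]), 'torque': array([-0.04420091, -0.06293991,  0.03920493]), 'gripper_width': 85.29789607929501}
top [[-0.02, -0.99, 0.15, 217.37], [-1.0, 0.02, 0.01, 86.34], [-0.01, -0.15, -0.99, 1697.88], [0.0, 0.0, 0.0, 1.0]] [[461.6393185129898, 0.0, 279.7708106946789], [0.0, 461.6393185129898, 204.46434555368376], [0.0, 0.0, 1.0]]
tray 0.86 [478. 332.   2.]
seat 0.56 [476. 331.  65.]
guide_left 0.9 [415. 348.  96.]
guide_right 0.57 [540. 312.  93.]
stand 0.8 [ 477. -311.   -2.]
leaf_a_grip 0.57 [ 462. -354.   62.]
dropper_1 0.69 [485. 600.   3.]
dropper_1 0.55 [435. 559.   4.]
cup 0.91 [ 378. -416.   -1.]
cup 0.53 [ 494. -267.   67.]
side [[0.95, -0.14, 0.27, -10.93], [-0.3, -0.41, 0.86, -1555.74], [-0.01, -0.9, -0.43, 887.96], [0.0, 0.0, 0.0, 1.0]] [[524.028583809855, 0.0, 278.50534633763255], [0.0, 524.028583809855, 210.05032476251677], [0.0, 0.0, 1.0]]
tray 0.61 [472. 332.  -1.]
seat 0.86 [472. 331.  67.]
seat 0.67 [ 460. -354.   60.]
guide_left 0.74 [408. 350.  93.]
guide_left 0.63 [ 461. -357.   63.]
guide_right 0.61 [535. 308.  95.]
guide_right 0.24 [ 458. -355.   59.]
stand 0.61 [ 476. -311.   -3.]
leaf_a_grip 0.7 [ 459. -353.   65.]
leaf_a_grip 0.53 [406. 350.  91.]
dropper_1 0.66 [477. 600.  -3.]
dropper_1 0.41 [429. 561.  -0.]
dropper_1 0.17 [ 479. -308.   -2.]
cup 0.74 [ 377. -419.   -0.]
0.9
```

Run:
```python
import cv2
a=cv2.imread('pics/top0.png');b=cv2.imread('pics/side0.png')
cv2.imwrite('pics/top0z.png',a)
```

```text
(no output)
```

View pics/top0.png

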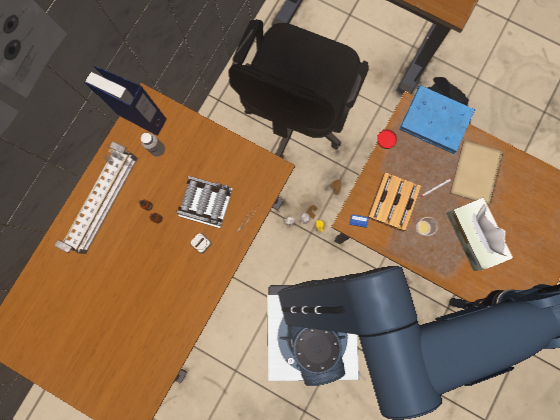

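View pics/side0.png

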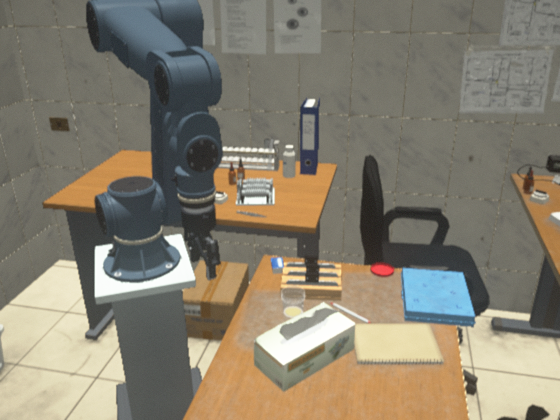

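Run:
```python
import cv2,numpy as np
a=cv2.imread('pics/top0.png')
c=cv2.resize(a[165:240,165:255],None,fx=4.4,fy=5,interpolation=cv2.INTER_CUBIC);d=cv2.resize(a[165:240,350:440],None,fx=4.4,fy=5,interpolation=cv2.INTER_CUBIC)
cv2.imwrite('pics/z1.png',np.hstack([c,d]))
from h import *
m=cams.camera_model('wrist');print(m)
```

```text
{'intrinsics': array([[301.67729821,   0.        , 277.69226096],
       [  0.        , 301.67729821, 203.34897016],
       [  0.        ,   0.        ,   1.        ]]), 'T_tool_cam': array([[-5.66197562e-04, -9.56354804e-01, -2.92207408e-01,
         7.55092672e+01],
       [ 9.99998063e-01,  9.28672694e-06, -1.96804686e-03,
         1.54058534e-01],
       [ 1.88486472e-03, -2.92207956e-01,  9.56352946e-01,
        -1.25601951e+02],
       [ 0.00000000e+00,  0.00000000e+00,  0.00000000e+00,
         1.00000000e+00]])}
```

View pics/z1.png

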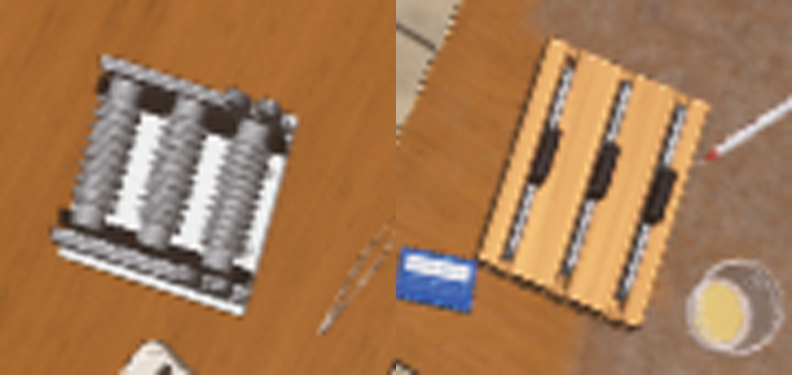

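```bash
cat >> h.py <<'E'
def go(xyz,yaw=None):
    s=status.state(); Rm=R.from_quat(s['eef_rot'])
    d=Rm.inv().apply(np.array(xyz,float)-s['eef_pos'])
    if yaw is None: tr=np.zeros(3)
    else:
        h=np.radians(yaw)/2; G=R.from_quat([np.cos(h),np.sin(h),0,0])
        tr=np.degrees((Rm.inv()*G).as_rotvec())
    print('shift',d.round(1),'turn',tr.round(2),'rows>=',max(np.linalg.norm(d)/41.7,np.linalg.norm(tr)/7.16).round(1),'t',round(s['time'],2))
def yaw():
    x=R.from_quat(status.state()['eef_rot']).as_matrix(); return np.degrees(np.arctan2(x[1,0],x[0,0]))
E
python3 -c "
from h import *
go([505,-320,240],-16)"
```

```text
shift [410.6 -90.4   8.3] turn [-1.000e-02 -0.000e+00  3.026e+01] rows>= 10.1 t 0.9
```

move_arm([
  [410,-90,8,0,0,30.3,0],
  [410,-90,8,0,0,30.3,0],
  [410,-90,8,0,0,30.3,0],
  [410,-90,8,0,0,30.3,0],
  [410,-90,8,0,0,30.3,0],
  [410,-90,8,0,0,30.3,0],
  [410,-90,8,0,0,30.3,0],
  [410,-90,8,0,0,30.3,0],
  [410,-90,8,0,0,30.3,0],
  [410,-90,8,0,0,30.3,0],
])

```text
time: 1.73
eef_pos: [487.5, -328.7, 240.8]
eef_rot: [0.99, -0.14, 0.0, 0.0]
ft_force: [0.9, -1.6, -0.8]
gripper_width: 85.6
```

move_arm([
  [0,0,0,0,0,0,0],
  [0,0,0,0,0,0,0],
])

```text
time: 1.9
eef_pos: [487.5, -328.6, 240.0]
eef_rot: [0.99, -0.138, -0.0, -0.0]
ft_force: [-1.3, 0.1, -0.7]
gripper_width: 85.6
```

Run:
```python
from h import *
s=status.state(); print(s['eef_pos'],yaw(),s['q'],s['ft_force'],s['time'])
T=Tc('wrist',s); p,d=cams.capture('wrist'); save('w1',p); np.save('w1d.npy',d); np.save('w1T.npy',T)
for t in ['leaf_a_grip','stand','cup']:
    for r in pinpoint(t,'wrist')[:5]: print(t,round(r['confidence'],2),tow(T,r['xyz']).round(1))
P=cloud('wrist',d,T)
for r in regions_of('leaf_a_grip','wrist')[:4]:
    m=r['mask']; q=P[m&(d>0)]; print(r['confidence'],m.sum())
    print(q.mean(0).round(1),np.percentile(q,[5,50,95],axis=0).round(0).tolist())
```

```text
[ 487.49514114 -328.58909663  239.98969489] -15.829844537082721 [-5.93138276e-01  3.50435919e-01  1.25188527e-01  1.34645332e+00
  1.04302165e-04  2.82473740e+00] [-1.29799821  0.10039903 -0.72957255] 1.9
leaf_a_grip 0.57 [ 459.  -356.    63.4]
stand 0.64 [ 4.779e+02 -3.119e+02 -4.000e-01]
cup 0.91 [ 382.7 -416.6    0.7]
0.75 1358
[ 468.  -356.6   58.1] [[406.0, -380.0, 29.0], [470.0, -358.0, 53.0], [523.0, -331.0, 79.0]]
```

View pics/w1.png

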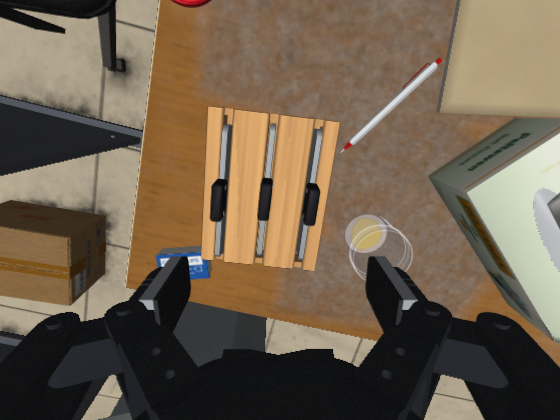

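Run:
```python
from h import *
d=np.load('w1d.npy');T=np.load('w1T.npy');P=cloud('wrist',d,T);im=cv2.imread('pics/w1.png')
# stand
reg=(d>0)&(P[...,2]>34)&(P[...,2]<46)&(abs(P[...,0]-478)<120)&(abs(P[...,1]+312)<120)
n,l,st,c=cv2.connectedComponentsWithStats(reg.astype(np.uint8))
hsv=cv2.cvtColor(im,cv2.COLOR_BGR2HSV)
q=P[reg][:,:2].astype(np.float32); print(len(q),np.median(P[reg][:,2])); print(cv2.minAreaRect(q))
g=(hsv[...,2]<70)&(d>0)&(P[...,2]>62)&(P[...,2]<95)&(abs(P[...,0]-478)<120)&(abs(P[...,1]+312)<120)
n,l,st,c=cv2.connectedComponentsWithStats(g.astype(np.uint8))
for i in range(1,n):
    if st[i,4]>80:
        q=P[l==i]; t=q[q[:,2]>np.percentile(q[:,2],50)-4]
        print(c[i].round(0),st[i,4],np.median(q[:,2]).round(1),cv2.minAreaRect(t[:,:2].astype(np.float32)),t.mean(0).round(1))
```

```text
14825 39.96851490695502
((460.3774719238281, -350.5110778808594), (228.37396240234375, 176.6524658203125), 67.50858306884766)
[217. 200.] 499 77.9 ((492.58673095703125, -265.2919616699219), (11.119199752807617, 38.765846252441406), 66.42459106445312) [ 493.3 -265.8   77.9]
[265. 200.] 443 77.9 ((480.59405517578125, -311.96826171875), (11.255680084228516, 38.728919982910156), 66.78923034667969) [ 481.3 -312.2   77.9]
[311. 205.] 520 77.6 ((462.1951599121094, -355.38580322265625), (12.073326110839844, 39.297454833984375), 66.83946990966797) [ 463.3 -355.6   77.6]
```

```bash
python3 -c "
from h import *
go([455,335,240],157)"
```

```text
shift [-213.6 -631.3    0.9] turn [ 0.0000e+00  1.0000e-02 -1.7314e+02] rows>= 24.2 t 2.15
```

move_arm([
  [-213,-630,0,0,0,-173,0],
  [-213,-630,0,0,0,-173,0],
  [-213,-630,0,0,0,-173,0],
  [-213,-630,0,0,0,-173,0],
  [-213,-630,0,0,0,-173,0],
  [-213,-630,0,0,0,-173,0],
  [-213,-630,0,0,0,-173,0],
  [-213,-630,0,0,0,-173,0],
  [-213,-630,0,0,0,-173,0],
  [-213,-630,0,0,0,-173,0],
])

```text
time: 2.98
eef_pos: [465.9, 87.0, 241.3]
eef_rot: [0.884, 0.468, 0.001, 0.0]
ft_force: [0.6, 0.4, 0.9]
gripper_width: 84.9
```

```bash
python3 -c "
from h import *
print(status.state()['q'],status.state()['eef_pos'])
go([455,335,240],157)"
```

```text
[ 1.84526467e-01  1.52591375e-01 -1.41542600e-01  1.27544896e+00
  2.30416805e-05  2.35221339e+00] [465.90996692  86.96877966 241.31286946]
shift [ 199.  -148.4    1.4] turn [ 8.000e-02  1.000e-02 -1.012e+02] rows>= 14.1 t 2.98
```

move_arm([
  [199,-148,1,0,0,-101,0],
  [199,-148,1,0,0,-101,0],
  [199,-148,1,0,0,-101,0],
  [199,-148,1,0,0,-101,0],
  [199,-148,1,0,0,-101,0],
  [199,-148,1,0,0,-101,0],
  [199,-148,1,0,0,-101,0],
  [199,-148,1,0,0,-101,0],
  [199,-148,1,0,0,-101,0],
  [199,-148,1,0,0,-101,0],
])

```text
time: 3.82
eef_pos: [457.3, 333.2, 239.9]
eef_rot: [0.442, 0.897, 0.0, 0.0]
ft_force: [-0.2, -0.0, 0.2]
gripper_width: 85.4
```

move_arm([
  [0,0,0,0,0,-30,0],
  [0,0,0,0,0,-30,0],
  [0,0,0,0,0,-30,0],
  [0,0,0,0,0,-30,0],
  [0,0,0,0,0,-30,0],
])

```text
time: 4.23
eef_pos: [457.4, 332.8, 240.1]
eef_rot: [0.196, 0.981, 0.0, 0.0]
ft_force: [0.5, -0.6, -0.1]
gripper_width: 85.0
```

Run:
```python
from h import *
s=status.state(); print(s['eef_pos'],yaw(),s['q'],s['ft_force'],s['time'])
T=Tc('wrist',s); p,d=cams.capture('wrist'); save('w2',p); np.save('w2d.npy',d); np.save('w2T.npy',T)
for t in ['tray','seat','guide_left','guide_right']:
    for r in pinpoint(t,'wrist')[:5]: print(t,round(r['confidence'],2),tow(T,r['xyz']).round(1))
```

```text
[457.42151571 332.83818762 240.10325524] 157.4238825932747 [6.29010720e-01 3.10695490e-01 6.68644168e-02 1.32652536e+00
 5.02352031e-05 1.02303827e+00] [ 0.54098456 -0.62884967 -0.12574202] 4.2333
guide_left 0.89 [417.1 355.3  92.9]
guide_left 0.32 [538.7 311.7  94.6]
guide_right 0.69 [538.5 310.3  93.6]
```

View pics/w2.png

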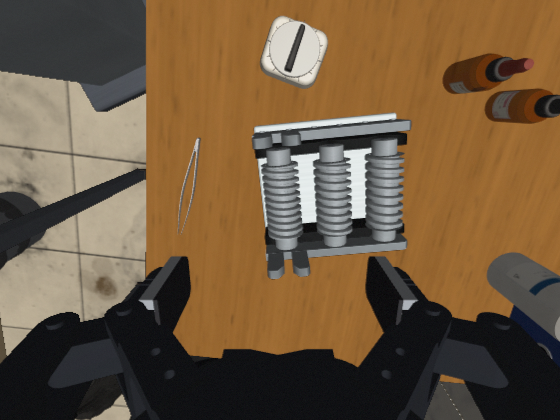

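Run:
```python
from h import *
d=np.load('w2d.npy');T=np.load('w2T.npy');P=cloud('wrist',d,T);im=cv2.imread('pics/w2.png')
cv2.imwrite('pics/w2z.png',cv2.resize(im[110:290,240:420],None,fx=3.3,fy=3.3,interpolation=cv2.INTER_CUBIC))
g=(d>0)&(P[...,2]>84)&(abs(P[...,0]-478)<120)&(abs(P[...,1]-332)<60)&(P[...,2]<105)
n,l,st,c=cv2.connectedComponentsWithStats(g.astype(np.uint8))
for i in range(1,n):
    if st[i,4]>30:
        q=P[l==i];print(c[i].round(0),st[i],np.percentile(q[:,2],[5,50,95]).round(1),q.mean(0).round(1),cv2.minAreaRect(q[:,:2].astype(np.float32)))
```

```text
[291. 140.] [281 133  20  14 232] [86.  92.7 94.8] [416.4 363.5  91.7] ((416.6966247558594, 363.31536865234375), (17.280704498291016, 10.088298797607422), 72.63443756103516)
[261. 143.] [252 136  20  14 234] [85.8 92.5 94.6] [408.7 338.3  91.6] ((408.92333984375, 338.08123779296875), (17.30986213684082, 10.154742240905762), 72.86176300048828)
[301. 269.] [293 263  17  14 206] [85.5 91.7 94.6] [541.4 325.   91. ] ((542.6874389648438, 324.3478698730469), (16.942737579345703, 10.838788032531738), 73.1380386352539)
[275. 271.] [267 265  18  14 205] [85.4 91.4 94.5] [533.3 299.3  90.8] ((534.6527709960938, 299.1175537109375), (17.479679107666016, 10.751684188842773), 71.64482116699219)
```

View pics/w2z.png

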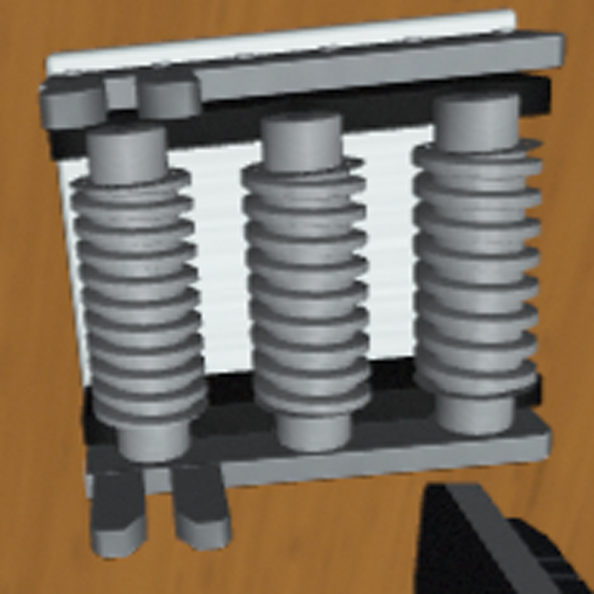

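```bash
python3 -c "
from h import *
go([492.8,-265.5,150],156.8)"
```

```text
shift [-267.  -537.5   89.8] turn [ 0.01 -0.    0.19] rows>= 14.6 t 4.48
```

move_arm([
  [-267,-538,90,0,0,0.2,0.6],
  [-267,-538,90,0,0,0.2,0.6],
  [-267,-538,90,0,0,0.2,0.6],
  [-267,-538,90,0,0,0.2,0.6],
  [-267,-538,90,0,0,0.2,0.6],
  [-267,-538,90,0,0,0.2,0.6],
  [-267,-538,90,0,0,0.2,0.6],
  [-267,-538,90,0,0,0.2,0.6],
  [-267,-538,90,0,0,0.2,0.6],
  [-267,-538,90,0,0,0.2,0.6],
])

```text
time: 5.32
eef_pos: [482.5, -79.3, 178.0]
eef_rot: [0.201, 0.98, 0.0, 0.0]
ft_force: [1.0, 0.8, -0.0]
gripper_width: 34.2
```

```bash
python3 -c "
from h import *
go([492.8,-265.5,140],156.8)"
```

```text
shift [ -82.6 -167.2   38. ] turn [0.01 0.03 0.07] rows>= 4.6 t 5.32
```

move_arm([
  [-82,-167,38,0,0,0,0.6],
  [-82,-167,38,0,0,0,0.6],
  [-82,-167,38,0,0,0,0.6],
  [-82,-167,38,0,0,0,0.6],
  [-82,-167,38,0,0,0,0.6],
  [-82,-167,38,0,0,0,0.6],
])

```text
time: 5.82
eef_pos: [492.7, -267.4, 138.6]
eef_rot: [0.203, 0.979, -0.0, -0.0]
ft_force: [0.2, 0.3, 0.1]
gripper_width: 34.1
```

Run:
```python
from h import *
go([492.8,-265.5,64],156.8)
s=status.state(); print(s['eef_pos'],yaw(),s['q'][5],s['ft_force'])
T=Tc('wrist',s); p,d=cams.capture('wrist'); save('w3',p)
P=cloud('wrist',d,T);hsv=cv2.cvtColor(p[...,::-1].copy(),cv2.COLOR_BGR2HSV)
g=(hsv[...,2]<70)&(d>0)&(P[...,2]>64)&(P[...,2]<88)&(abs(P[...,0]-478)<120)&(abs(P[...,1]+312)<90)
n,l,st,c=cv2.connectedComponentsWithStats(g.astype(np.uint8))
for i in range(1,n):
    if st[i,4]>80:
        q=P[l==i]; t=q[q[:,2]>np.percentile(q[:,2],50)-3]
        print(c[i].round(0),st[i,4],np.median(q[:,2]).round(1),cv2.minAreaRect(t[:,:2].astype(np.float32)))
```

```text
shift [ 0.6  1.8 74.6] turn [-0.05 -0.02 -0.17] rows>= 1.8 t 5.82
[ 492.67057381 -267.37082769  138.60494401] 156.62666560643885 -0.08878495226036312 [0.15290231 0.33824525 0.08521847]
[280. 221.] 998 77.8 ((491.6393737792969, -264.3902282714844), (11.28707218170166, 38.76150131225586), 68.74481964111328)
[142. 232.] 1345 77.0 ((461.1473388671875, -354.98724365234375), (11.675068855285645, 38.82605743408203), 66.90132904052734)
[211. 230.] 1091 77.5 ((479.1448974609375, -310.5584411621094), (10.99835205078125, 38.063446044921875), 67.93090057373047)
```

View pics/w3.png

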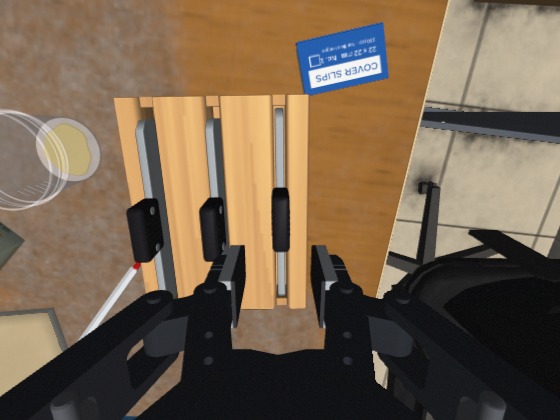

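move_arm([
  [1.5,1.9,35,0,0,0,0.6],
  [1.5,1.9,65,0,0,0,0.6],
  [1.5,1.9,75,0,0,0,0.6],
  [1.5,1.9,75,0,0,0,1],
  [1.5,1.9,75,0,0,0,1],
  [1.5,1.9,75,0,0,0,1],
  [1.5,1.9,75,0,0,0,1],
  [1.5,1.9,75,0,0,0,1],
], squeeze=50)

```text
time: 6.53
eef_pos: [491.9, -262.6, 66.7]
eef_rot: [0.2, 0.98, -0.003, -0.0]
ft_force: [-6.0, -9.7, -5.2]
gripper_width: 11.8
```

Run:
```python
from h import *
s=status.state(); print(s['eef_pos'],yaw(),s['ft_force'],s['torque'])
```

```text
[ 491.93348959 -262.60690893   66.65542475] 156.94088902105156 [-5.98432385 -9.73411779 -5.18148007] [-2.32794882  1.39715543  0.34791016]
```

move_arm([
  [0,-2,0,0,0,0,1],
  [0,-2,0,0,0,0,1],
  [0,-2,0,0,0,0,1],
])

```text
time: 6.78
eef_pos: [492.3, -263.2, 66.6]
eef_rot: [0.199, 0.98, -0.001, 0.001]
ft_force: [-1.8, -3.7, -0.4]
gripper_width: 11.1
```

Run:
```python
from h import *
s=status.state(); print(s['eef_pos'],yaw(),s['ft_force'],s['torque'])
```

```text
[ 492.29988282 -263.20504049   66.59209891] 156.9870129240131 [-1.7743163  -3.72467735 -0.38419114] [-0.98025353  0.55466791  0.32306024]
```

move_arm([
  [0,-0.5,-20,0,0,0,1],
  [0,-0.5,-50,0,0,0,1],
  [0,-0.5,-90,0,0,0,1],
  [0,-0.5,-120,0,0,0,1],
  [0,-0.5,-120,0,0,0,1],
])

```text
time: 7.2
eef_pos: [494.5, -263.8, 192.2]
eef_rot: [0.199, 0.98, -0.001, 0.005]
ft_force: [1.4, -0.0, 0.1]
gripper_width: 11.0
```

Run:
```python
from h import *
s=status.state(); print(s['eef_pos'],yaw(),s['ft_force'],s['torque'])
go([475.8,331.2,185],162.8)
```

```text
[ 494.49130135 -263.84090519  192.22098222] 157.01193269397385 [ 1.39253449 -0.02170069  0.1238986 ] [-0.04409133 -0.04997852  0.05199877]
shift [249.7 540.5   4.6] turn [-0.03  0.61 -5.79] rows>= 14.3 t 7.2
```

move_arm([
  [250,540,4,0,0,-5.8,1],
  [250,540,4,0,0,-5.8,1],
  [250,540,4,0,0,-5.8,1],
  [250,540,4,0,0,-5.8,1],
  [250,540,4,0,0,-5.8,1],
  [250,540,4,0,0,-5.8,1],
  [250,540,4,0,0,-5.8,1],
  [250,540,4,0,0,-5.8,1],
  [250,540,4,0,0,-5.8,1],
  [250,540,4,0,0,-5.8,1],
])

```text
time: 8.03
eef_pos: [477.5, 156.1, 182.8]
eef_rot: [0.149, 0.989, 0.001, 0.0]
ft_force: [1.2, -0.1, -1.5]
gripper_width: 11.3
```

Run:
```python
from h import *
go([475.8,331.2,185],162.8)
```

```text
shift [ 53.3 166.7  -1.9] turn [0.09 0.03 0.01] rows>= 4.2 t 8.03
```

move_arm([
  [53,167,-2,0,0,0,1],
  [53,167,-2,0,0,0,1],
  [53,167,-2,0,0,0,1],
  [53,167,-2,0,0,0,1],
  [53,167,-2,0,0,0,1],
  [53,167,-2,0,0,0,1],
  [53,167,-2,0,0,0,1],
])

```text
time: 8.62
eef_pos: [476.2, 329.4, 184.1]
eef_rot: [0.149, 0.989, 0.0, -0.0]
ft_force: [0.0, -0.6, -1.4]
gripper_width: 11.0
```

Run:
```python
from h import *
s=status.state(); print(s['eef_pos'],yaw(),s['ft_force'],s['time'])
go([475.8,331.2,122],162.8)
T=Tc('wrist',s); p,d=cams.capture('wrist'); save('w4',p)
```

```text
[476.16517532 329.4218238  184.0917336 ] 162.90381910874783 [ 0.00343081 -0.63952534 -1.38483419] 8.6167
shift [ 0.8  1.6 62.1] turn [-0.   -0.03  0.1 ] rows>= 1.5 t 8.62
```

View pics/w4.png

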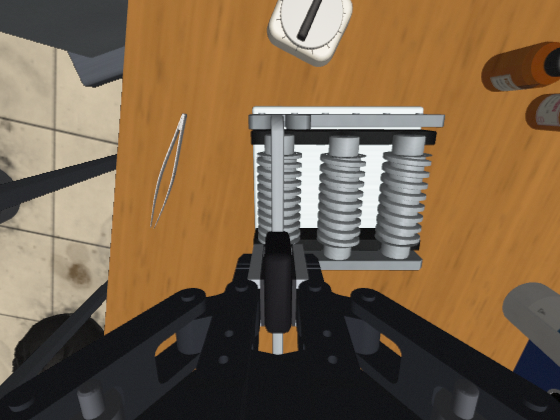

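move_arm([
  [0,0,0,0,0,0,1],
  [0,0,0,0,0,0,1],
])

```text
time: 8.83
eef_pos: [476.9, 327.5, 184.5]
eef_rot: [0.15, 0.989, 0.0, 0.0]
ft_force: [-0.1, 0.3, -1.1]
gripper_width: 11.5
```

Run:
```python
from h import *
s=status.state(); print(s['eef_pos'],yaw(),s['ft_force'],s['time'])
go([475.8,331.2,122],162.8)
```

```text
[476.93563634 327.48700452 184.4800475 ] 162.70412554278073 [-0.14325823  0.29885329 -1.10412072] 8.8333
shift [ 2.2  3.2 62.5] turn [ 0.01 -0.   -0.1 ] rows>= 1.5 t 8.83
```

move_arm([
  [0,0,0,0,0,0,1],
  [0,0,0,0,0,0,1],
])

```text
time: 9.0
eef_pos: [477.1, 327.9, 184.5]
eef_rot: [0.15, 0.989, 0.0, 0.0]
ft_force: [0.4, -0.2, -2.0]
gripper_width: 11.3
```

Run:
```python
from h import *
s=status.state(); print(s['eef_pos'],yaw(),s['ft_force'],s['time'])
for i in range(3): print(status.state()['eef_pos'])
go([475.8,331.2,122],162.8)
```

```text
[477.06099789 327.85322283 184.48633962] 162.72047780269477 [ 0.43514044 -0.22193949 -1.98412189] 9.0
[477.06099789 327.85322283 184.48633962]
[477.06099789 327.85322283 184.48633962]
[477.06099789 327.85322283 184.48633962]
shift [ 2.2  2.8 62.5] turn [ 0.02  0.01 -0.08] rows>= 1.5 t 9.0
```

move_arm([
  [2.2,2.8,10,0,0,0,1],
  [2.2,2.8,20,0,0,0,1],
  [2.2,2.8,30,0,0,0,1],
  [2.2,2.8,40,0,0,0,1],
  [2.2,2.8,40,0,0,0,1],
  [2.2,2.8,40,0,0,0,1],
])

```text
time: 9.5
eef_pos: [475.0, 331.6, 143.1]
eef_rot: [0.15, 0.989, -0.001, -0.001]
ft_force: [0.5, -0.3, -1.0]
gripper_width: 11.3
```

Run:
```python
from h import *
s=status.state(); print(s['eef_pos'],yaw(),s['ft_force'],s['torque'],s['time'])
p,d=cams.capture('wrist'); save('w5',p)
go([475.8,331.2,122],162.8)
```

```text
[474.99091459 331.62481469 143.08718482] 162.79750948255696 [ 0.48673162 -0.34328554 -0.96332142] [-0.01047922  0.00461046 -0.00393146] 9.5
shift [-0.6 -0.6 21.8] turn [-0.03 -0.03 -0.  ] rows>= 0.5 t 9.55
```

View pics/w5.png

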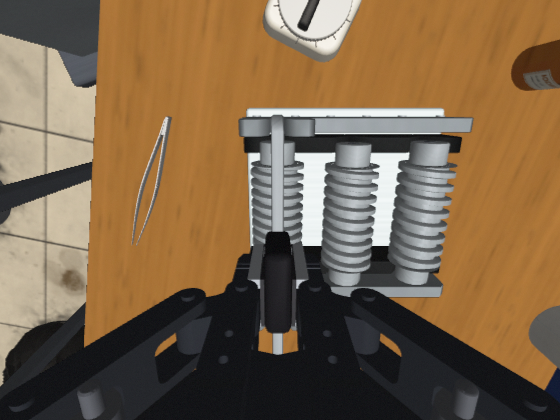

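move_arm([
  [-0.3,-0.3,10,0,0,0,1],
  [-0.3,-0.3,18,0,0,0,1],
  [-0.3,-0.3,22,0,0,0,1],
  [-0.3,-0.3,23,0,0,0,1],
  [-0.3,-0.3,24,0,0,0,1],
  [-0.3,-0.3,24,0,0,0,1],
])

```text
time: 10.05
eef_pos: [475.7, 331.6, 120.1]
eef_rot: [0.15, 0.989, 0.0, -0.0]
ft_force: [-0.2, -0.2, -2.2]
gripper_width: 11.1
```

Run:
```python
from h import *
s=status.state(); print(s['eef_pos'],yaw(),s['ft_force'],s['torque'],s['time'])
```

```text
[475.74467704 331.61173242 120.08009559] 162.79390087757875 [-0.20268647 -0.21881326 -2.19882251] [ 0.01164708 -0.02052135 -0.02389668] 10.05
```

move_arm([
  [0,0,1,0,0,0,1],
  [0,0,2,0,0,0,1],
  [0,0,3,0,0,0,1],
  [0,0,3,0,0,0,1],
])

```text
time: 10.38
eef_pos: [475.7, 331.6, 117.1]
eef_rot: [0.15, 0.989, 0.0, -0.0]
ft_force: [-0.2, 0.5, -1.5]
gripper_width: 11.4
```

move_arm([
  [0,0,1,0,0,0,1],
  [0,0,2,0,0,0,1],
  [0,0,2,0,0,0,1],
])

```text
time: 10.63
eef_pos: [476.1, 331.9, 116.3]
eef_rot: [0.15, 0.989, 0.001, 0.001]
ft_force: [-2.0, -1.7, 7.8]
gripper_width: 11.3
```

move_arm([
  [1,0,-0.3,0,0,0,1],
  [2,0,-0.3,0,0,0,1],
  [2,0,-0.3,0,0,0,1],
])

```text
time: 10.88
eef_pos: [474.4, 332.6, 116.3]
eef_rot: [0.15, 0.989, 0.001, 0.001]
ft_force: [0.9, -0.9, 6.4]
gripper_width: 11.5
```

move_arm([
  [0.7,0,0,0,0,0,1],
  [1.4,0,0,0,0,0,1],
  [2.1,0,0,0,0,0,1],
  [2.8,0,0,0,0,0,1],
  [3.5,0,0,0,0,0,1],
])

```text
time: 11.3
eef_pos: [471.3, 333.6, 116.3]
eef_rot: [0.15, 0.989, 0.001, 0.001]
ft_force: [1.2, 0.2, 5.9]
gripper_width: 11.1
```

move_arm([
  [-0.9,0,0,0,0,0,1],
  [-1.8,0,0,0,0,0,1],
  [-2.7,0,0,0,0,0,1],
  [-3.6,0,0,0,0,0,1],
  [-4.5,0,0,0,0,0,1],
  [-5.4,0,0,0,0,0,1],
])

```text
time: 11.8
eef_pos: [475.7, 332.2, 116.3]
eef_rot: [0.149, 0.989, 0.001, 0.0]
ft_force: [-1.0, 1.1, 8.2]
gripper_width: 11.3
```

move_arm([
  [-0.8,0,0,0,0,0,1],
  [-1.6,0,0,0,0,0,1],
  [-2.4,0,0,0,0,0,1],
  [-3.2,0,0,0,0,0,1],
  [-3.2,0,0,0,0,0,1],
])

```text
time: 12.22
eef_pos: [479.0, 331.2, 116.2]
eef_rot: [0.149, 0.989, 0.001, 0.0]
ft_force: [-1.3, 0.7, 6.3]
gripper_width: 11.1
```

move_arm([
  [-0.8,0,0,0,0,0,1],
  [-1.6,0,0,0,0,0,1],
  [-2.4,0,0,0,0,0,1],
  [-2.4,0,0,0,0,0,1],
])

```text
time: 12.55
eef_pos: [481.3, 330.4, 116.3]
eef_rot: [0.15, 0.989, 0.001, 0.0]
ft_force: [-1.3, -0.4, 7.5]
gripper_width: 11.7
```

move_arm([
  [0,0,-20,0,0,0,1],
  [0,0,-50,0,0,0,1],
  [0,0,-75,0,0,0,1],
])

```text
time: 12.8
eef_pos: [480.4, 329.7, 191.1]
eef_rot: [0.15, 0.989, -0.0, -0.001]
ft_force: [0.7, 0.9, -0.7]
gripper_width: 11.3
```

Run:
```python
from h import *
s=status.state(); print(s['eef_pos'],yaw(),s['ft_force'],s['torque'],s['time'])
go([492.3,-263.2,170],157)
```

```text
[480.41444535 329.71624478 191.07527887] 162.79835250166462 [ 0.6867184   0.92106148 -0.71323669] [ 0.00525034 -0.0102373  -0.02065963] 12.8
shift [-186.7 -562.9   21.5] turn [-0.07 -0.07  5.8 ] rows>= 14.2 t 12.8
```

move_arm([
  [-187,-563,15,0,0,5.8,1],
  [-187,-563,15,0,0,5.8,1],
  [-187,-563,15,0,0,5.8,1],
  [-187,-563,15,0,0,5.8,1],
  [-187,-563,15,0,0,5.8,1],
  [-187,-563,15,0,0,5.8,1],
  [-187,-563,15,0,0,5.8,1],
  [-187,-563,15,0,0,5.8,1],
  [-187,-563,15,0,0,5.8,1],
  [-187,-563,15,0,0,5.8,1],
])

```text
time: 13.63
eef_pos: [488.8, -88.3, 179.8]
eef_rot: [0.199, 0.98, 0.0, -0.0]
ft_force: [1.5, 0.2, -1.6]
gripper_width: 11.0
```

Run:
```python
from h import *
go([492.3,-263.2,135],157)
```

```text
shift [ -71.5 -159.6   44.7] turn [ 0.01 -0.02  0.  ] rows>= 4.3 t 13.63
```

move_arm([
  [-71.5,-159.6,44,0,0,0,1],
  [-71.5,-159.6,44,0,0,0,1],
  [-71.5,-159.6,44,0,0,0,1],
  [-71.5,-159.6,44,0,0,0,1],
  [-71.5,-159.6,44,0,0,0,1],
  [-71.5,-159.6,44,0,0,0,1],
  [-71.5,-159.6,44,0,0,0,1],
  [-71.5,-159.6,44,0,0,0,1],
])

```text
time: 14.3
eef_pos: [492.7, -260.3, 135.9]
eef_rot: [0.199, 0.98, 0.0, -0.0]
ft_force: [-0.6, -1.2, -1.9]
gripper_width: 11.4
```

Run:
```python
from h import *
s=status.state(); print(s['eef_pos'],yaw(),s['time'])
go([492.3,-263.2,68],157)
p,d=cams.capture('wrist'); save('w6',p)
```

```text
[ 492.73662161 -260.25671395  135.89927183] 157.0201093874977 14.3
shift [-0.8 -2.9 67.9] turn [ 0.03 -0.05  0.02] rows>= 1.6 t 14.3
```

View pics/w6.png

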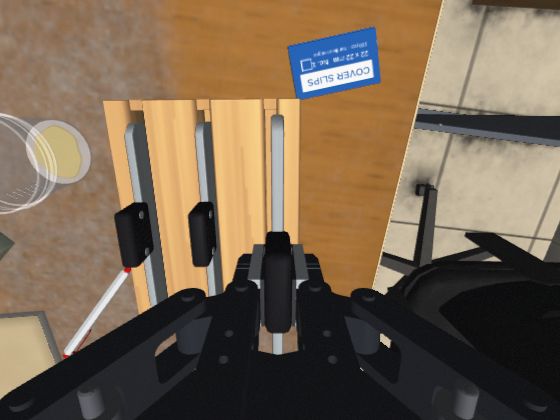

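move_arm([
  [-0.8,-2.9,15,0,0,0,1],
  [-0.8,-2.9,30,0,0,0,1],
  [-0.8,-2.9,35,0,0,0,1],
  [-0.8,-2.9,35,0,0,0,1],
])

```text
time: 14.68
eef_pos: [492.0, -262.6, 100.2]
eef_rot: [0.199, 0.98, 0.0, -0.001]
ft_force: [1.1, 0.3, -1.6]
gripper_width: 11.2
```

Run:
```python
from h import *
s=status.state(); print(s['eef_pos'],yaw(),s['time'])
go([492.3,-263.2,68],157)
```

```text
[ 492.0318814  -262.64948159  100.19705879] 157.09315662594904 14.6833
shift [-0.5 -0.4 32.2] turn [ 0.02 -0.12  0.09] rows>= 0.8 t 14.68
```

move_arm([
  [-0.5,-0.4,15,0,0,0,1],
  [-0.5,-0.4,27,0,0,0,1],
  [-0.5,-0.4,32,0,0,0,1],
  [-0.5,-0.4,33,0,0,0,1],
  [-0.5,-0.4,33,0,0,0,1],
])

```text
time: 15.1
eef_pos: [493.1, -264.5, 68.4]
eef_rot: [0.199, 0.98, 0.0, 0.0]
ft_force: [-0.1, 0.6, -2.0]
gripper_width: 11.3
```

move_arm([
  [0,0,1.5,0,0,0,1],
  [0,0,3,0,0,0,1],
  [0,0,4,0,0,0,1],
  [0,0,4,0,0,0,1],
])

```text
time: 15.43
eef_pos: [493.2, -265.0, 64.7]
eef_rot: [0.199, 0.98, -0.0, 0.001]
ft_force: [-0.3, 0.5, 2.7]
gripper_width: 11.2
```

move_arm([
  [0,0,-0.5,0,0,0,0.6],
  [0,0,-0.5,0,0,0,0.6],
  [0,0,-0.5,0,0,0,0.6],
  [0,0,-25,0,0,0,0.6],
  [0,0,-50,0,0,0,0.6],
  [0,0,-50,0,0,0,0.6],
])

```text
time: 15.93
eef_pos: [494.8, -265.9, 118.0]
eef_rot: [0.199, 0.98, -0.001, 0.003]
ft_force: [0.3, -0.1, 0.8]
gripper_width: 34.1
```

Run:
```python
from h import *
s=status.state(); print(s['eef_pos'],yaw(),s['time'])
go([481,-311.8,64],156.8)
```

```text
[ 494.76357161 -265.93184764  117.98930427] 156.9917530083229 15.9333
shift [ -5.  -47.6  54. ] turn [-0.02  0.33  0.19] rows>= 1.7 t 15.93
```

move_arm([
  [-4.5,-47,0,0,0,0,0.6],
  [-4.5,-47,0,0,0,0,0.6],
  [-4.5,-47,0,0,0,0,0.6],
  [-4.5,-47,0,0,0,0,0.6],
])

```text
time: 16.27
eef_pos: [478.2, -309.9, 113.5]
eef_rot: [0.2, 0.98, 0.0, -0.0]
ft_force: [0.2, 0.3, 0.5]
gripper_width: 34.5
```

Run:
```python
from h import *
s=status.state(); print(s['eef_pos'],yaw(),s['time'])
go([481,-311.8,64],156.8)
p,d=cams.capture('wrist'); save('w7',p)
```

```text
[ 478.23942895 -309.94665865  113.53550224] 156.91262000446517 16.2667
shift [-3.3 -0.6 49.5] turn [ 0.03 -0.04  0.11] rows>= 1.2 t 16.27
```

View pics/w7.png

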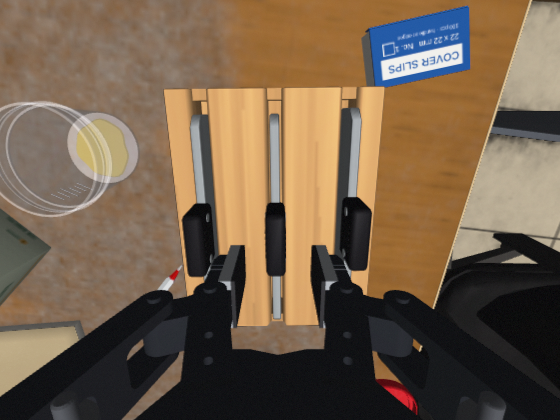

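move_arm([
  [-3,-0.8,20,0,0,0,0.6],
  [-3,-0.8,40,0,0,0,0.6],
  [-3,-0.8,49,0,0,0,0.6],
  [-3,-0.8,49,0,0,0,0.6],
  [-3,-0.8,49,0,0,0,1],
  [-3,-0.8,49,0,0,0,1],
  [-3,-0.8,49,0,0,0,1],
  [-3,-0.8,49,0,0,0,1],
  [-3,-0.8,49,0,0,0,1],
])

```text
time: 17.07
eef_pos: [481.5, -312.0, 65.7]
eef_rot: [0.199, 0.98, -0.0, 0.001]
ft_force: [0.2, 1.0, 2.0]
gripper_width: 11.4
```

Run:
```python
from h import *
s=status.state(); print(s['eef_pos'],yaw(),s['ft_force'],s['torque'],s['time'])
go([475.8,331.2,185],162.8)
```

```text
[ 481.46085732 -311.96770388   65.70071352] 156.9930275974875 [0.24284448 0.95290354 2.00128774] [ 0.2090437  -0.00213092  0.00095031] 17.0667
shift [ 256.4  589.8 -119.6] turn [-0.    0.07 -5.81] rows>= 15.7 t 17.07
```

move_arm([
  [0,0,-20,0,0,0,1],
  [0,0,-55,0,0,0,1],
  [0,0,-95,0,0,0,1],
  [25,25,-120,0,0,0,1],
  [256,590,-120,0,0,-5.8,1],
  [256,590,-120,0,0,-5.8,1],
  [256,590,-120,0,0,-5.8,1],
  [256,590,-120,0,0,-5.8,1],
  [256,590,-120,0,0,-5.8,1],
  [256,590,-120,0,0,-5.8,1],
])

```text
time: 17.9
eef_pos: [471.0, -28.5, 184.9]
eef_rot: [0.15, 0.989, 0.0, 0.0]
ft_force: [0.4, 0.3, -1.3]
gripper_width: 11.5
```

Run:
```python
from h import *
go([475,334.5,185],162.8)
```

```text
shift [ 1.038e+02  3.479e+02 -1.000e-01] turn [ 0.02  0.05 -0.04] rows>= 8.7 t 17.9
```

move_arm([
  [104,348,0,0,0,0,1],
  [104,348,0,0,0,0,1],
  [104,348,0,0,0,0,1],
  [104,348,0,0,0,0,1],
  [104,348,0,0,0,0,1],
  [104,348,0,0,0,0,1],
  [104,348,0,0,0,0,1],
  [104,348,0,0,0,0,1],
  [104,348,0,0,0,0,1],
  [104,348,30,0,0,0,1],
])

```text
time: 18.73
eef_pos: [477.6, 340.3, 158.9]
eef_rot: [0.147, 0.989, 0.004, 0.004]
ft_force: [0.9, 0.5, -2.0]
gripper_width: 11.3
```

move_arm([
  [0,0,5,0,0,0,1],
  [0,0,5,0,0,0,1],
  [0,0,5,0,0,0,1],
])

```text
time: 18.98
eef_pos: [474.8, 332.0, 149.7]
eef_rot: [0.15, 0.989, -0.0, -0.0]
ft_force: [0.4, 0.7, -1.0]
gripper_width: 11.2
```

Run:
```python
from h import *
s=status.state(); print(s['eef_pos'],yaw(),s['ft_force'],s['time'])
go([475.6,331.5,122],162.8)
```

```text
[474.77943199 332.03919494 149.7221777 ] 162.75499027668798 [ 0.43344461  0.73334917 -0.97333247] 18.9833
shift [-1.  -0.2 27.7] turn [-0.06 -0.04 -0.04] rows>= 0.7 t 18.98
```

move_arm([
  [-0.7,-0.2,12,0,0,0,1],
  [-0.7,-0.2,22,0,0,0,1],
  [-0.7,-0.2,28,0,0,0,1],
  [-0.7,-0.2,30,0,0,0,1],
  [-0.7,-0.2,30,0,0,0,1],
])

```text
time: 19.4
eef_pos: [475.6, 332.0, 119.3]
eef_rot: [0.15, 0.989, -0.0, -0.0]
ft_force: [0.6, 0.1, -0.6]
gripper_width: 11.1
```

move_arm([
  [0,0,1,0,0,0,1],
  [0,0,2,0,0,0,1],
  [0,0,2,0,0,0,1],
])

```text
time: 19.65
eef_pos: [475.7, 332.4, 117.6]
eef_rot: [0.15, 0.989, -0.0, 0.0]
ft_force: [0.0, -1.6, -1.4]
gripper_width: 11.0
```

move_arm([
  [0,0,0.7,0,0,0,1],
  [0,0,1.3,0,0,0,1],
  [0,0,1.3,0,0,0,1],
])

```text
time: 19.9
eef_pos: [475.7, 332.4, 117.2]
eef_rot: [0.15, 0.989, 0.0, 0.0]
ft_force: [-3.1, -4.7, 7.6]
gripper_width: 11.5
```

move_arm([
  [0.7,-0.8,-0.1,0,0,0,1],
  [1.4,-0.8,-0.1,0,0,0,1],
  [2.1,-0.8,-0.1,0,0,0,1],
  [2.8,-0.8,-0.1,0,0,0,1],
])

```text
time: 20.23
eef_pos: [473.7, 333.0, 117.3]
eef_rot: [0.15, 0.989, 0.001, 0.001]
ft_force: [2.3, -1.4, 6.7]
gripper_width: 11.2
```

move_arm([
  [0.7,0,0,0,0,0,1],
  [1.4,0,0,0,0,0,1],
  [2.1,0,0,0,0,0,1],
  [2.8,0,0,0,0,0,1],
])

```text
time: 20.57
eef_pos: [471.0, 333.8, 117.3]
eef_rot: [0.15, 0.989, 0.001, 0.001]
ft_force: [1.3, -1.9, 7.3]
gripper_width: 11.2
```

Now slide the other way.

move_arm([
  [-0.9,0,0,0,0,0,1],
  [-1.8,0,0,0,0,0,1],
  [-2.7,0,0,0,0,0,1],
  [-3.6,0,0,0,0,0,1],
  [-4.5,0,0,0,0,0,1],
  [-5.4,0,0,0,0,0,1],
])

```text
time: 21.07
eef_pos: [475.1, 332.5, 117.1]
eef_rot: [0.149, 0.989, 0.001, -0.0]
ft_force: [-3.9, -0.4, 8.6]
gripper_width: 11.2
```

move_arm([
  [-0.8,0,0,0,0,0,1],
  [-1.6,0,0,0,0,0,1],
  [-2.4,0,0,0,0,0,1],
  [-2.4,0,0,0,0,0,1],
])

```text
time: 21.4
eef_pos: [477.8, 331.6, 117.3]
eef_rot: [0.149, 0.989, 0.001, 0.0]
ft_force: [-2.2, -1.2, 8.9]
gripper_width: 11.4
```

move_arm([
  [-0.8,0,0,0,0,0,1],
  [-1.6,0,0,0,0,0,1],
  [-2.4,0,0,0,0,0,1],
  [-2.4,0,0,0,0,0,1],
])

```text
time: 21.73
eef_pos: [480.1, 331.0, 117.2]
eef_rot: [0.149, 0.989, 0.001, 0.0]
ft_force: [-1.9, -1.3, 8.4]
gripper_width: 11.0
```

move_arm([
  [-0.8,0,0,0,0,0,1],
  [-1.5,0,0,0,0,0,1],
  [-1.5,0,0,0,0,0,1],
])

```text
time: 21.98
eef_pos: [481.5, 330.5, 117.2]
eef_rot: [0.149, 0.989, 0.001, 0.0]
ft_force: [-1.1, -0.8, 7.4]
gripper_width: 10.8
```

move_arm([
  [0,0,-20,0,0,0,1],
  [0,0,-50,0,0,0,1],
  [0,0,-75,0,0,0,1],
])

```text
time: 22.23
eef_pos: [480.9, 330.0, 192.1]
eef_rot: [0.149, 0.989, -0.0, -0.0]
ft_force: [0.4, 0.7, -1.0]
gripper_width: 11.2
```

Run:
```python
from h import *
s=status.state(); print(s['eef_pos'],yaw(),s['ft_force'],s['time'])
go([481,-312.2,180],157)
```

```text
[480.90943817 330.02104357 192.11769956] 162.80549670101445 [ 0.44016591  0.66371651 -1.02983359] 22.2333
shift [-189.9 -613.5   12.1] turn [-0.02 -0.05  5.81] rows>= 15.4 t 22.23
```

Leaf 2 does not match; returning it to its slot.

move_arm([
  [-190,-613,12,0,0,5.8,1],
  [-190,-613,12,0,0,5.8,1],
  [-190,-613,12,0,0,5.8,1],
  [-190,-613,12,0,0,5.8,1],
  [-190,-613,12,0,0,5.8,1],
  [-190,-613,12,0,0,5.8,1],
  [-190,-613,12,0,0,5.8,1],
  [-190,-613,12,0,0,5.8,1],
  [-190,-613,12,0,0,5.8,1],
  [-190,-613,12,0,0,5.8,1],
])

```text
time: 23.07
eef_pos: [481.1, -88.4, 183.5]
eef_rot: [0.199, 0.98, 0.0, 0.0]
ft_force: [1.5, 0.8, -1.6]
gripper_width: 11.0
```

Run:
```python
from h import *
go([480.5,-315,135],157)
```

```text
shift [ -87.9 -208.9   48.4] turn [0.04 0.03 0.02] rows>= 5.6 t 23.07
```

move_arm([
  [-88,-209,48,0,0,0,1],
  [-88,-209,48,0,0,0,1],
  [-88,-209,48,0,0,0,1],
  [-88,-209,48,0,0,0,1],
  [-88,-209,48,0,0,0,1],
  [-88,-209,48,0,0,0,1],
  [-88,-209,48,0,0,0,1],
  [-88,-209,48,0,0,0,1],
  [-88,-209,48,0,0,0,1],
])

```text
time: 23.82
eef_pos: [480.5, -313.0, 135.1]
eef_rot: [0.2, 0.98, 0.0, -0.0]
ft_force: [0.9, -0.1, -2.0]
gripper_width: 11.0
```

Run:
```python
from h import *
s=status.state(); print(s['eef_pos'],yaw(),s['time'])
go([481.4,-312.2,68],157)
```

```text
[ 480.54916514 -312.96137114  135.14600653] 156.98185059056595 23.8167
shift [-0.5  1.  67.1] turn [ 0.04 -0.04 -0.02] rows>= 1.6 t 23.82
```

move_arm([
  [-0.5,0.7,15,0,0,0,1],
  [-0.5,0.7,30,0,0,0,1],
  [-0.5,0.7,35,0,0,0,1],
  [-0.5,0.7,35,0,0,0,1],
])

```text
time: 24.15
eef_pos: [481.0, -311.3, 99.6]
eef_rot: [0.199, 0.98, 0.001, -0.001]
ft_force: [0.0, 0.3, -1.0]
gripper_width: 11.4
```

Run:
```python
from h import *
s=status.state(); print(s['eef_pos'],yaw(),s['time'])
go([481.4,-312.2,68],157)
p,d=cams.capture('wrist'); save('w8',p)
```

```text
[ 480.99119032 -311.29588836   99.58951035] 157.0883469165501 24.15
shift [-0.8 -0.7 31.6] turn [ 0.04 -0.12  0.09] rows>= 0.8 t 24.15
```

View pics/w8.png

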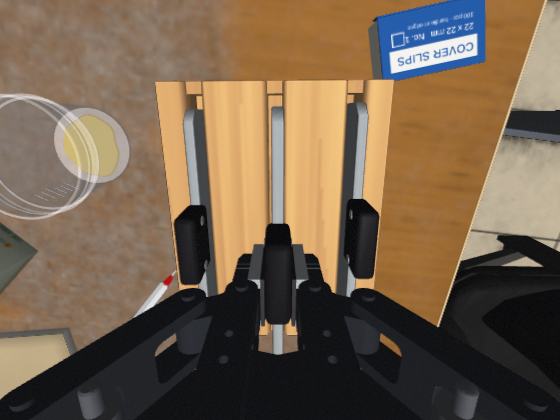

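move_arm([
  [-0.6,-0.7,15,0,0,0,1],
  [-0.6,-0.7,27,0,0,0,1],
  [-0.6,-0.7,32,0,0,0,1],
  [-0.6,-0.7,33.5,0,0,0,1],
  [-0.6,-0.7,35,0,0,0,1],
  [-0.6,-0.7,35,0,0,0,1],
])

```text
time: 24.7
eef_pos: [482.0, -313.9, 66.0]
eef_rot: [0.199, 0.98, -0.0, 0.0]
ft_force: [-1.4, -0.7, -1.8]
gripper_width: 11.3
```

move_arm([
  [0,0.5,0.6,0,0,0,1],
  [0,0.5,1,0,0,0,1],
  [0,0.5,1,0,0,0,1],
])

```text
time: 24.95
eef_pos: [482.3, -313.7, 65.6]
eef_rot: [0.199, 0.98, -0.0, 0.001]
ft_force: [-1.5, 1.0, 5.7]
gripper_width: 11.4
```

move_arm([
  [0,0.5,0.5,0,0,0,0.6],
  [0,0.5,0.5,0,0,0,0.6],
  [0,0.5,0.5,0,0,0,0.6],
  [0,0.5,-25,0,0,0,0.6],
  [0,0.5,-50,0,0,0,0.6],
  [0,-46,-50,0,0,0,0.6],
  [0,-46,-50,0,0,0,0.6],
  [0,-46,-50,0,0,0,0.6],
  [0,-46,-50,0,0,0,0.6],
])

```text
time: 25.7
eef_pos: [463.5, -355.7, 113.9]
eef_rot: [0.2, 0.98, 0.0, -0.0]
ft_force: [-0.4, 0.6, -0.7]
gripper_width: 34.2
```

Run:
```python
from h import *
s=status.state(); print(s['eef_pos'],yaw(),s['time'])
go([463,-355.7,64],156.8)
p,d=cams.capture('wrist'); save('w9',p)
```

```text
[ 463.49687342 -355.66528473  113.92001899] 156.91825534597587 25.7
shift [ 0.4 -0.3 49.9] turn [ 0.03 -0.05  0.12] rows>= 1.2 t 25.7
```

View pics/w9.png

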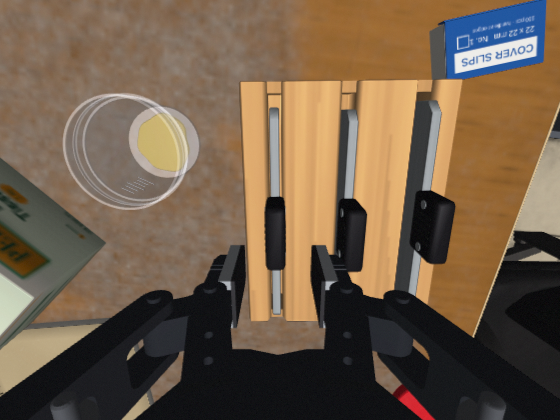

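move_arm([
  [0.5,-0.7,20,0,0,0,0.6],
  [0.5,-0.7,40,0,0,0,0.6],
  [0.5,-0.7,49,0,0,0,0.6],
  [0.5,-0.7,49,0,0,0,0.6],
  [0.5,-0.7,49,0,0,0,1],
  [0.5,-0.7,49,0,0,0,1],
  [0.5,-0.7,49,0,0,0,1],
  [0.5,-0.7,49,0,0,0,1],
  [0.5,-0.7,49,0,0,0,1],
])

```text
time: 26.5
eef_pos: [463.5, -356.4, 66.0]
eef_rot: [0.199, 0.98, -0.0, 0.001]
ft_force: [-0.8, 0.4, 1.4]
gripper_width: 10.9
```

Run:
```python
from h import *
s=status.state(); print(s['eef_pos'],yaw(),s['ft_force'],s['torque'],s['time'])
go([475,334.5,185],162.8)
```

```text
[ 463.53497048 -356.37636923   66.04005909] 156.9930912534043 [-0.75000816  0.44933124  1.44685059] [ 0.05830729 -0.01592783  0.01778616] 26.5
shift [ 259.3  640.4 -119.3] turn [-0.01  0.06 -5.81] rows>= 16.8 t 26.5
```

move_arm([
  [0,0,-20,0,0,0,1],
  [0,0,-55,0,0,0,1],
  [0,0,-95,0,0,0,1],
  [25,25,-120,0,0,0,1],
  [259,640,-120,0,0,-5.8,1],
  [259,640,-120,0,0,-5.8,1],
  [259,640,-120,0,0,-5.8,1],
  [259,640,-120,0,0,-5.8,1],
  [259,640,-120,0,0,-5.8,1],
  [259,640,-120,0,0,-5.8,1],
])

```text
time: 27.33
eef_pos: [459.3, -73.0, 185.3]
eef_rot: [0.15, 0.989, 0.0, 0.001]
ft_force: [1.4, 0.5, -1.5]
gripper_width: 11.2
```

Run:
```python
from h import *
go([475,334.5,185],162.8)
```

```text
shift [105.8 393.9   0.4] turn [ 0.02  0.06 -0.04] rows>= 9.8 t 27.33
```

move_arm([
  [106,394,0,0,0,0,1],
  [106,394,0,0,0,0,1],
  [106,394,0,0,0,0,1],
  [106,394,0,0,0,0,1],
  [106,394,0,0,0,0,1],
  [106,394,0,0,0,0,1],
  [106,394,0,0,0,0,1],
  [106,394,0,0,0,0,1],
  [106,394,0,0,0,0,1],
  [106,394,0,0,0,0,1],
])

```text
time: 28.17
eef_pos: [474.6, 336.1, 185.1]
eef_rot: [0.149, 0.989, 0.001, 0.0]
ft_force: [0.7, -0.9, -1.8]
gripper_width: 11.2
```

move_arm([
  [0,0,20,0,0,0,1],
  [0,0,35,0,0,0,1],
  [0,0,35,0,0,0,1],
  [0,0,35,0,0,0,1],
])

```text
time: 28.5
eef_pos: [474.4, 332.6, 149.5]
eef_rot: [0.15, 0.989, -0.001, -0.001]
ft_force: [0.0, 0.3, -1.6]
gripper_width: 11.4
```

Run:
```python
from h import *
s=status.state(); print(s['eef_pos'],yaw(),s['ft_force'],s['time'])
go([475.6,331.8,120],162.8)
```

```text
[474.42916122 332.61564107 149.53308585] 162.80290279526707 [ 0.03713723  0.32230043 -1.56869018] 28.5
shift [-1.4 -0.4 29.5] turn [-0.07 -0.07  0.  ] rows>= 0.7 t 28.5
```

move_arm([
  [-1,-0.6,12,0,0,0,1],
  [-1,-0.6,22,0,0,0,1],
  [-1,-0.6,28,0,0,0,1],
  [-1,-0.6,30,0,0,0,1],
  [-1,-0.6,30,0,0,0,1],
])

```text
time: 28.92
eef_pos: [475.7, 331.7, 119.7]
eef_rot: [0.15, 0.989, -0.0, -0.0]
ft_force: [-0.1, 0.1, -1.4]
gripper_width: 11.0
```

move_arm([
  [0,0,1,0,0,0,1],
  [0,0,2,0,0,0,1],
  [0,0,2.8,0,0,0,1],
  [0,0,2.8,0,0,0,1],
])

```text
time: 29.25
eef_pos: [476.1, 332.2, 117.8]
eef_rot: [0.15, 0.989, 0.0, 0.0]
ft_force: [-0.6, 0.4, 2.4]
gripper_width: 11.0
```

move_arm([
  [0.7,0,0.5,0,0,0,1],
  [1.4,0,0.5,0,0,0,1],
  [2.1,0,0.5,0,0,0,1],
])

```text
time: 29.5
eef_pos: [474.8, 332.7, 117.7]
eef_rot: [0.15, 0.989, 0.0, 0.001]
ft_force: [0.7, -2.8, 6.5]
gripper_width: 11.1
```

move_arm([
  [0.7,0,0,0,0,0,1],
  [1.4,0,0,0,0,0,1],
  [2.1,0,0,0,0,0,1],
])

```text
time: 29.75
eef_pos: [471.8, 333.4, 116.8]
eef_rot: [0.15, 0.989, 0.0, 0.0]
ft_force: [0.2, 0.7, -2.5]
gripper_width: 11.2
```

move_arm([
  [-0.1,0,1,0,0,0,1],
  [-0.1,0,2,0,0,0,1],
  [-0.1,0,2,0,0,0,1],
])

```text
time: 30.0
eef_pos: [471.6, 333.2, 114.1]
eef_rot: [0.15, 0.989, -0.0, -0.0]
ft_force: [-0.4, -0.5, -1.8]
gripper_width: 11.1
```

move_arm([
  [0,0,0.6,0,0,0,1],
  [0,0,1.2,0,0,0,1],
  [0,0,1.2,0,0,0,1],
])

```text
time: 30.25
eef_pos: [472.0, 333.4, 113.7]
eef_rot: [0.15, 0.989, 0.0, 0.0]
ft_force: [-1.2, -0.8, 2.4]
gripper_width: 11.5
```

move_arm([
  [0,-0.3,0.5,0,0,0,1],
  [0,-0.3,0.5,0,0,0,1],
  [0.6,-0.3,0.5,0,0,0,1],
  [1.2,-0.3,0.5,0,0,0,1],
])

```text
time: 30.58
eef_pos: [471.5, 333.6, 113.6]
eef_rot: [0.15, 0.989, 0.001, 0.001]
ft_force: [2.6, -1.7, 5.1]
gripper_width: 11.2
```

move_arm([
  [-1,0,0,0,0,0,1],
  [-1,0,0,0,0,0,1],
])

```text
time: 30.75
eef_pos: [472.0, 333.4, 113.6]
eef_rot: [0.15, 0.989, 0.001, 0.0]
ft_force: [-1.8, 0.9, 7.2]
gripper_width: 11.2
```

move_arm([
  [0.2,0,-0.4,0,0,0,1],
  [0.2,0,-0.4,0,0,0,0.6],
  [0.2,0,-0.4,0,0,0,0.6],
  [0.2,0,-0.4,0,0,0,0.6],
  [0.2,0,-0.4,0,0,0,0.6],
  [0.2,0,-20,0,0,0,0.6],
  [0.2,0,-50,0,0,0,0.6],
  [0.2,0,-90,0,0,0,0.6],
  [20,0,-110,0,0,0,0.6],
  [20,0,-110,0,0,0,0.6],
])

```text
time: 31.58
eef_pos: [452.3, 340.5, 227.6]
eef_rot: [0.149, 0.989, 0.003, 0.002]
ft_force: [0.9, 0.8, -0.1]
gripper_width: 34.3
```

Run:
```python
from h import *
s=status.state(); print(s['eef_pos'],yaw(),s['ft_force'],s['time'])
T=Tc('wrist',s); p,d=cams.capture('wrist'); save('w10',p)
P=cloud('wrist',d,T);hsv=cv2.cvtColor(p[...,::-1].copy(),cv2.COLOR_BGR2HSV)
g=(hsv[...,2]<70)&(d>0)&(P[...,2]>112)&(P[...,2]<140)&(abs(P[...,0]-478)<60)&(abs(P[...,1]-332)<40)
q=P[g]; print(len(q),np.percentile(q[:,2],[10,50,90]),cv2.minAreaRect(q[:,:2].astype(np.float32)))
n,l,st,c=cv2.connectedComponentsWithStats(g.astype(np.uint8)); print(st,c)
for r in pinpoint('leaf_a_grip','wrist')[:3]: print(r['confidence'],tow(T,r['xyz']))
cams.capture('top'); p,_=cams.capture('side'); save('s10',p)
```

```text
[452.3228429  340.47881481 227.6481839 ] 162.8179740864926 [ 0.91641512  0.81885577 -0.09932053] 31.5833
691 [122.90794884 125.35502742 126.32390751] ((469.4134521484375, 335.1061096191406), (11.695382118225098, 38.54003143310547), 72.60029602050781)
[[     0      0    560    420 234509]
 [   269    202     15     49    691]] [[279.50998896 209.45089101]
 [276.10998553 226.16642547]]
0.65 [466.82811857 330.696362   114.94627605]
```

View pics/w10.png

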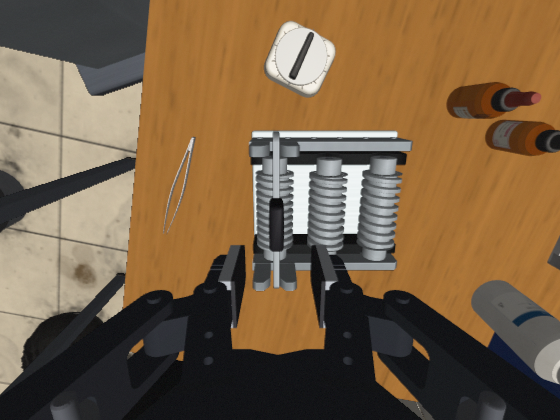

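```bash
python3 -c "
from h import *
print(job.sign_off())"
```

```text
the job is handed in; nothing more can be done
None
```

The job is done and handed in at about 32 s. The leaf from the third slot (y = -48 mm) is the match, and it now stands in the tray's guides, meshed with the front spindle.

- **First two leaves (slots at y = +48 and 0):** each stayed proud at a constant height over about 10 to 11 mm of sliding with 6 to 9 N on the force reading. I put both back in their own slots, and a wrist picture afterwards showed them standing there.
- **Matching leaf:** it dropped about 4.1 mm partway along the slide, bottomed firmly, and then had only about 0.5 mm of play along the thread.
- **Last check:** the wrist picture after release shows the leaf standing in both guides. Depth puts the grip top at about 125.5 mm, so the grip point is at about 111 mm, the fully home height. `pinpoint` put it at 115 mm, but that is within its roughly 4 mm error.
- **Forces:** readings at the tray stayed below about 10 N. When gripping the first leaf in the stand there was a brief side force of about 11 N from misalignment, which I eased off before lifting.
- **Pitch not measured:** the front thread looks like the finest of the three in the picture, probably 8 mm. I did not measure it; the match was found by feel.

I did not take a fresh picture of the stand after the final placing. It was last seen in order just before I picked up the third leaf.

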